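# Pack the shaft rest with the control box switched off

## Task

Before anything else, flip the big toggle switch on the control box over to off (leaning to the robot's side of its panel). Then pack up the rectangular pad with the two flat aluminium plates that together bring it flush with the top of the round rest standing next to it (not the spare rest further away): one plate on the other, lying flat, squarely along the pad and well centred on it. Leave the third plate and the other things on the bench where they are, and finally flip the switch back on and let go of everything.

Things in the scene. Friction and masses are not known exactly. Their poses are not given: they have to be found in the camera images.
- bat (a joint): steel toggle bat on the control box, angle in rad: 0 = off, over to the robot's side (the box's +y); 0.8 = on, over to the far side (the box's -y); 0.4 = dead centre, straight out of the panel. An over-centre tumbler holds it at either end with about 2.5 N at the tip; pushed a little past the centre it snaps over by itself. It starts on
- switch_pivot (a point): pivot of the bat, on the control box's sloped panel, 102 above the bench, 75 behind the box's front edge; box 220 wide. Axes are the box's: z up, -x out of its front, y across the panel (the way the bat is thrown). The panel rises to the rear (+x) at 35 degrees: outward normal (-0.574, 0, 0.819). Sizes in mm
- switch_tip (a point): centre of the 18 diameter ball end of the bat (moves with it), 65 from the pivot; rod 12 in diameter; it leans 0.4 rad either side of the panel's normal. Sizes in mm
- frame_bar (a point): middle of the dark tube bar, 16 in diameter, that runs along the box's y over the switch, 235 above the bench; its uprights stand 135 either side and 83 behind it. It bars the way straight down to the bat: come in tilted 35 to 40 degrees, along the panel's normal, under and in front of it. Sizes in mm
- pad_top (a point): centre of the top face of the fixed dark steel rectangular packing pad, 66 (its x) x 130 (its y), 30 tall, on a flat foot 100 x 40 x 8; z up. Sizes in mm
- rest_low_top (a point): centre of the flat top of the lower fixed round steel rest, 58 tall above the bench (28 above the pad's top), head 54 in diameter, foot 64. One of the two rests stands next to the pad (centres 125 apart, in line with the pad's y), the other is a spare over 300 away: they may be either way round. Sizes in mm
- rest_high_top (a point): centre of the flat top of the taller fixed round steel rest, 82 tall above the bench (52 above the pad's top), same head and foot. Sizes in mm
- plate_thin_centre (a point): centre (half-way up) of the thin aluminium packing plate, a plain loose flat slab 45 (its x) x 110 (its y) x 10 mm thick (its z, up); lies flat on the bench. Sizes in mm
- plate_mid_centre (a point): centre (half-way up) of the mid aluminium packing plate, a plain loose flat slab 45 (its x) x 110 (its y) x 18 mm thick (its z, up); lies flat on the bench. Sizes in mm
- plate_thick_centre (a point): centre (half-way up) of the thick aluminium packing plate, a plain loose flat slab 45 (its x) x 110 (its y) x 34 mm thick (its z, up); lies flat on the bench. Sizes in mm
- grease: bystander: white jar with black lid, 52 diameter, 70 tall, standing; origin under its centre. Sizes in mm
- bearing: bystander: steel bearing ring, 68 outer diameter, 18 high, lying flat; origin under its centre. Sizes in mm
Not all that is in view belongs to the job. What is shaped like the part that bears rest_low_top but red is not meant. Leave any purple look-alike of the part that bears plate_thin_centre alone.

How it is judged:
On the way, in this order (a step that is already met when the one before it is completed fails the run):
1. the switch is flipped to off, before any plate has been moved (value of joint bat below 0.08 rad and distance of each of plate_thin_centre, plate_mid_centre, plate_thick_centre from where it was at the start of the episode below 0.02 m), for 0.1 s.
2. with the switch off, the right two plates lie stacked on the pad, flush with the rest next to it (value of joint bat below 0.08 rad and ((horizontal distance between rest_low_top and pad_top below 0.2 m and horizontal distance between each of plate_mid_centre, plate_thin_centre and pad_top below 0.015 m and angle between each of plate_mid_centre, plate_thin_centre's own z axis and vertical below 0.06 rad and angle between the y axis of each of plate_mid_centre, plate_thin_centre and the y axis of pad_top, either way round below 0.2 rad and z of plate_mid_centre in the frame of rest_low_top between -0.012 and -0.006 m and distance of plate_thick_centre from where it was at the start of the episode below 0.03 m) or (horizontal distance between rest_low_top and pad_top below 0.2 m and horizontal distance between each of plate_mid_centre, plate_thin_centre and pad_top below 0.015 m and angle between each of plate_mid_centre, plate_thin_centre's own z axis and vertical below 0.06 rad and angle between the y axis of each of plate_mid_centre, plate_thin_centre and the y axis of pad_top, either way round below 0.2 rad and z of plate_thin_centre in the frame of rest_low_top between -0.008 and -0.002 m and distance of plate_thick_centre from where it was at the start of the episode below 0.03 m) or (horizontal distance between rest_high_top and pad_top below 0.2 m and horizontal distance between each of plate_mid_centre, plate_thick_centre and pad_top below 0.015 m and angle between each of plate_mid_centre, plate_thick_centre's own z axis and vertical below 0.06 rad and angle between the y axis of each of plate_mid_centre, plate_thick_centre and the y axis of pad_top, either way round below 0.2 rad and z of plate_mid_centre in the frame of rest_high_top between -0.012 and -0.006 m and distance of plate_thin_centre from where it was at the start of the episode below 0.03 m) or (horizontal distance between rest_high_top and pad_top below 0.2 m and horizontal distance between each of plate_mid_centre, plate_thick_centre and pad_top below 0.015 m and angle between each of plate_mid_centre, plate_thick_centre's own z axis and vertical below 0.06 rad and angle between the y axis of each of plate_mid_centre, plate_thick_centre and the y axis of pad_top, either way round below 0.2 rad and z of plate_thick_centre in the frame of rest_high_top between -0.02 and -0.014 m and distance of plate_thin_centre from where it was at the start of the episode below 0.03 m))), for 0.2 s.
3. the switch is flipped back on with the packing still in place (value of joint bat above 0.72 rad and ((horizontal distance between rest_low_top and pad_top below 0.2 m and horizontal distance between each of plate_mid_centre, plate_thin_centre and pad_top below 0.015 m and angle between each of plate_mid_centre, plate_thin_centre's own z axis and vertical below 0.06 rad and angle between the y axis of each of plate_mid_centre, plate_thin_centre and the y axis of pad_top, either way round below 0.2 rad and z of plate_mid_centre in the frame of rest_low_top between -0.012 and -0.006 m and distance of plate_thick_centre from where it was at the start of the episode below 0.03 m) or (horizontal distance between rest_low_top and pad_top below 0.2 m and horizontal distance between each of plate_mid_centre, plate_thin_centre and pad_top below 0.015 m and angle between each of plate_mid_centre, plate_thin_centre's own z axis and vertical below 0.06 rad and angle between the y axis of each of plate_mid_centre, plate_thin_centre and the y axis of pad_top, either way round below 0.2 rad and z of plate_thin_centre in the frame of rest_low_top between -0.008 and -0.002 m and distance of plate_thick_centre from where it was at the start of the episode below 0.03 m) or (horizontal distance between rest_high_top and pad_top below 0.2 m and horizontal distance between each of plate_mid_centre, plate_thick_centre and pad_top below 0.015 m and angle between each of plate_mid_centre, plate_thick_centre's own z axis and vertical below 0.06 rad and angle between the y axis of each of plate_mid_centre, plate_thick_centre and the y axis of pad_top, either way round below 0.2 rad and z of plate_mid_centre in the frame of rest_high_top between -0.012 and -0.006 m and distance of plate_thin_centre from where it was at the start of the episode below 0.03 m) or (horizontal distance between rest_high_top and pad_top below 0.2 m and horizontal distance between each of plate_mid_centre, plate_thick_centre and pad_top below 0.015 m and angle between each of plate_mid_centre, plate_thick_centre's own z axis and vertical below 0.06 rad and angle between the y axis of each of plate_mid_centre, plate_thick_centre and the y axis of pad_top, either way round below 0.2 rad and z of plate_thick_centre in the frame of rest_high_top between -0.02 and -0.014 m and distance of plate_thin_centre from where it was at the start of the episode below 0.03 m))), for 0.1 s.
At the end, for the whole second after the job is handed in: Switch on (bat over 0.72 rad). The two plates that make the near rest's height (10+18 low, 18+34 high, either order) lie stacked on the pad: flat to 0.06 rad, centred to 15 mm, along it to 0.2 rad, top flush to 3 mm. Third plate within 30 mm of its start (all of step 3); the robot touches nothing.
It fails at once if a bystander is pushed more than 40 mm from its place (distance of any of grease, bearing from where it was at the start of the episode above 0.04 m).
It also fails if it takes over 64 s, if anything falls off the work surface, if the arm or the gripper's body presses on something with over 40 N, if the wrist force passes 120 N, or if a joint passes its speed limit or range.

## Robot

A 6-joint arm with a two-finger parallel gripper is mounted at the origin on the work surface. World frame = base frame: x ahead of the robot, y to its left, z up, the work surface at z = 0. Lengths are in m, angles in rad, forces in N, time in s.
With the tool pointing down it reaches from about 0.375 to 0.75 m from the base axis. Payload 9 kg.
Tool frame: the origin (TCP) lies on the centre line of the jaws, within the pads' length; the fingertips stand 25 mm ahead of it and the grasp point (between the pads) lies 6 mm ahead of it; x points along the fingers, y is the direction in which the jaws open and shut, and the axes are right-handed (so a half turn about x gives the same grasp; the last joint's range is limited). The gripper opens to 85 mm and grips with 20 to 120 N. Pads are 22 mm wide; open, the fingers measure 114 mm over their backs; the gripper's body (76 mm by 85 mm) begins 54 mm behind the grasp point. The pads swing forward as they close: fully open they stand 13 mm farther back than shut.
Start: joints at [-1.523, 0.104, 0.097, 1.564, 0, 1.353], TCP at [0.158, -0.579, 0.256] pointing down, gripper open.
Joint ranges: [-2.99, 2.99], [-0.84, 1.86], [-1.1, 1.16], [-1.84, 2.11], [-1.51, 1.56], [-3.14, 3.14]. Speed limits (rad/s): [2.22, 2.22, 2.57, 3.14, 3.14, 3.14].

## Interface

Orientations are given as a unit quaternion [w, x, y, z].
In Python, from workcell import get_obs, camera, sign_off gives the robot as it stands. The module is installed in compiled form; this text tells all that it offers.
- The arm moves only by the tool servo_tool, never from a script. Its arguments are lists of equal length, an entry for each row: "travel": the shift along the tool's x, y, z in cm, a list of three; "delta_rot": the turn, a rotation vector about the tool's x, y, z in degrees, a list of three. A call has 1 to 12 rows; each row is the pose to reach, as a shift and turn from the pose commanded when the call began, along the tool's axes at that moment; what a row does not reach only later rows make up. A row lasts 1/12 s, in which the tool goes at most 41.7 mm and 7.16 degrees, less where a joint would pass 70% of its speed; a pose out of reach is approached as far as the arm can. A call with a gripper value outside its range is refused whole. "grip" is the finger opening in cm, from 0 to 8.54, set as the call begins (left out, the last holds). The fingers move at their own pace and stop on an object; the grip force is fixed at half the most. Time passes only in rows, so rows that repeat a pose let the fingers close. It gives the time, the measured TCP pose, the force and the opening at its end, in the units of the state.
- get_obs(): the state, without advancing time (a new reading comes with each control period).
- camera(name): name is "scene" or "top" or "wrist"; returns a dict with "frame" (480x640x3 uint8, red, green, blue), "z_map" (480x640 float32, m along the optical axis (not along the pixel's ray), 0 where there is no reading), "fx", "fy", "cx", "cy" (pixels), "R" (3x3) and "t" (3): a world point X has camera coordinates R X + t. Camera axes: x right, y down, z forward; pixel columns grow to the right and rows downward; lengths in m; the calibration is good to about 2 mm. The wrist camera is an equidistant fisheye: a pixel r from the principal point sees the ray r / f radians off the axis. A picture is of the moment at which its call begins.
- sign_off(): hands the job in, once; it reports no verdict.
The state is a dict: "time": time; "q": joint angles; "dq": joint speeds; "tau": joint torques, N m; "tool_pos": TCP position; "tool_rot": TCP orientation; "contact_force": force on the tool from outside, world axes, zero at the start; "moment": the same for the moment, N m; "grip_width": opening from 0.0 (shut) to 1.0 (fully open).
Only numpy, scipy, OpenCV 4.12 (cv2) and the standard library are available. Lean on these libraries where they do the work, as an engineer would, in place of code of your own. Each camera call takes 0.05 s, during which the arm holds its last target.

## Working session

There is one attempt and no reset: what is moved stays moved. The work goes in short steps, Python scripts to look and compute and a tool call to move; the robot and the scene stay as the last step left them, time stands still between calls to the robot, and variables do not carry over. Pictures are saved under pics/ and viewed, and the job is handed in when it is done.

Besides the shell and the picture viewer there is one more tool, called by a JSON object that holds its "api" and its "payload". servo_tool: Moves the arm, as the interface text tells. Its arguments: {"type":"object","properties":{"travel":{"type":"array"},"delta_rot":{"type":"array"},"grip":{"type":"number"}},"required":["travel","delta_rot"]}

```bash
mkdir -p pics; python3 - <<'E'
from workcell import get_obs, camera
import cv2, numpy as np
o=get_obs(); print({k:np.round(v,3) for k,v in o.items()})
for n in ["scene","top","wrist"]:
    c=camera(n); cv2.imwrite(f"pics/{n}0.png",c["frame"][:,:,::-1]); np.savez(f"{n}0.npz",**c)
    print(n,c["fx"],c["fy"],c["cx"],c["cy"],np.round(c["R"],3).tolist(),np.round(c["t"],3).tolist())
E
```

```text
{'time': np.float64(0.0), 'q': array([-1.523,  0.105,  0.096,  1.564,  0.   ,  1.353]), 'dq': array([-0.001, -0.001, -0.001,  0.001, -0.   , -0.   ]), 'tau': array([ 2.0000e-03, -5.5693e+01,  5.0365e+01,  1.7000e-02,  0.0000e+00,
        0.0000e+00]), 'tool_pos': array([ 0.158, -0.579,  0.256]), 'tool_rot': array([ 0.093,  0.701,  0.094, -0.701]), 'contact_force': array([-0.236, -0.433, -0.514]), 'moment': array([-0.004,  0.003,  0.025]), 'grip_width': np.float64(0.998)}
scene 521.8249215260032 521.8249215260032 323.7268525915292 245.64245246897283 [[-0.497, 0.867, 0.015], [0.701, 0.412, -0.582], [-0.511, -0.279, -0.813]] [0.298, -0.278, 1.592]
top 486.7922003236112 486.7922003236112 326.34926586262236 237.7701007843572 [[0.007, -1.0, -0.005], [-0.998, -0.007, -0.059], [0.059, 0.006, -0.998]] [-0.046, 0.545, 1.157]
wrist 371.64829954431775 371.64829954431775 323.2402743198493 238.55130586567824 [[0.263, -0.965, -0.002], [-0.916, -0.251, 0.312], [-0.301, -0.08, -0.95]] [-0.599, -0.04, 0.381]
```

View pics/scene0.png

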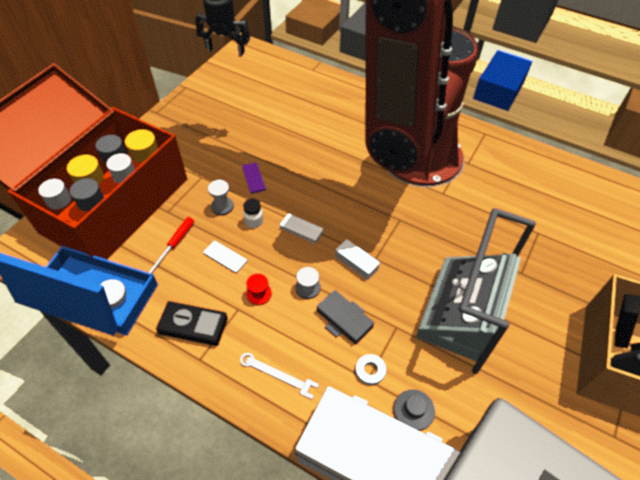

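View pics/top0.png

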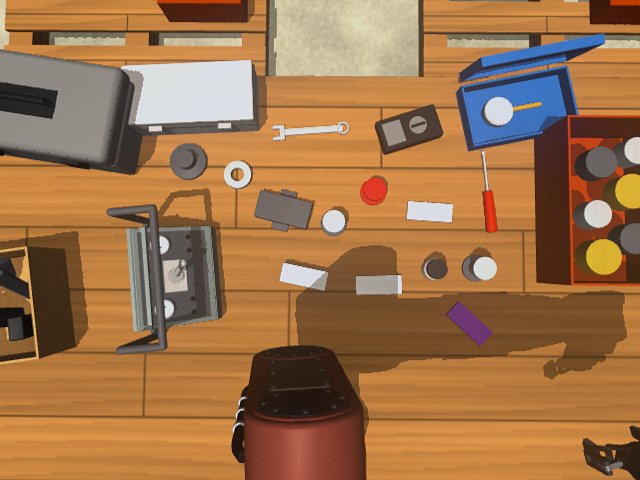

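View pics/wrist0.png

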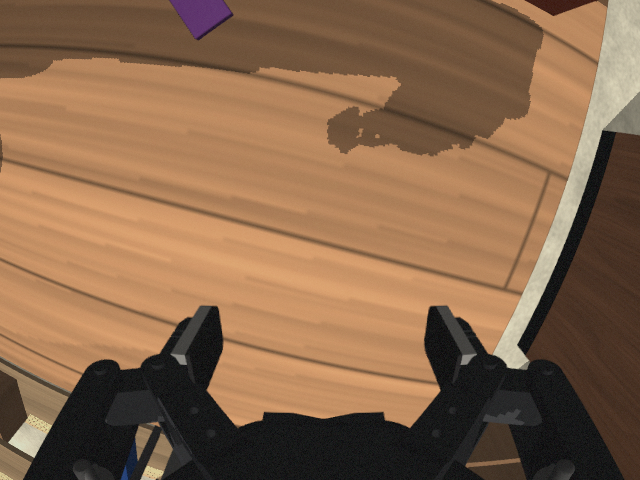

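Three pale plates are at top-view (430,211), (304,275) and (379,285), with the purple decoy at (469,323). The pad is at (285,210) with a grey rest beside it at (334,222); the spare rest is at (480,267) and the red decoy at (374,190). The switch box is at (175,275), the bearing at (238,174) and the jar at (435,268). Next I measure heights.

```bash
cat > h.py <<'E'
import numpy as np, cv2
from scipy import ndimage as ni
def world(c):
    z=c["z_map"].astype(float); v,u=np.mgrid[0:480,0:640]
    P=np.stack([(u-c["cx"])/c["fx"]*z,(v-c["cy"])/c["fy"]*z,z],-1)
    W=(P-c["t"])@c["R"]; W[z==0]=np.nan
    return W
def proj(c,X):
    p=c["R"]@np.array(X)+c["t"]; return c["fx"]*p[0]/p[2]+c["cx"],c["fy"]*p[1]/p[2]+c["cy"]
E
python3 - <<'E'
from h import *
c=dict(np.load("top0.npz")); W=world(c)
for n,(u,v) in dict(plA=(430,211),plB=(304,275),plC=(379,285),pur=(469,323),restN=(334,222),restF=(480,267),red=(374,188),pad=(285,208),jar=(435,268)).items():
    print(n,np.round(W[v,u],4))
# segment tops by height
lab=(W[...,2]>0.006)&(W[...,2]<0.1)
L,n=ni.label(lab)
for i in range(1,n+1):
    m=L==i
    if 60<m.sum()<5000:
        p=W[m]; zt=np.nanpercentile(p[:,2],80); s=p[abs(p[:,2]-zt)<0.004]
        r=cv2.minAreaRect((s[:,:2]*1000).astype(np.float32)); ys,xs=np.nonzero(m)
        print((int(xs.mean()),int(ys.mean())),m.sum(),"ztop %.4f"%zt,np.round(s.mean(0),4),"rect",np.round(r[0],1),np.round(r[1],1),round(r[2],1))
c=dict(np.load("scene0.npz")); W=world(c)
for n,(u,v) in dict(plA=(225,257),plB=(357,258),plC=(302,226),restN=(308,275),restF=(218,187)).items():
    print(n,np.round(W[v,u],4))
im=cv2.imread("pics/top0.png")[170:340,110:510]; cv2.imwrite("pics/crop1.png",cv2.resize(im,None,fx=2,fy=2,interpolation=cv2.INTER_CUBIC))
im=cv2.imread("pics/top0.png")[190:370,95:235]; cv2.imwrite("pics/crop2.png",cv2.resize(im,None,fx=3.3,fy=3.3,interpolation=cv2.INTER_CUBIC))
im=cv2.imread("pics/scene0.png")[200:380,400:550]; cv2.imwrite("pics/crop3.png",cv2.resize(im,None,fx=3.3,fy=3.3,interpolation=cv2.INTER_CUBIC))
E
```

```text
plA [ 0.6119 -0.2931  0.0114]
plB [0.4554 0.0097 0.0348]
plC [ 0.4324 -0.1695  0.0134]
pur [ 0.3432 -0.3853  0.0098]
restN [ 0.5796 -0.0601  0.0547]
restF [ 0.4772 -0.3912  0.0806]
red [ 0.6595 -0.1529  0.0592]
pad [0.6143 0.0567 0.0329]
jar [ 0.4742 -0.2918  0.0694]
(519, 64) 1046 ztop 0.0786 [ 0.9544 -0.4945  0.0787] rect [ 949.3 -483.6] [ 20.5 262.9] 11.5
(181, 130) 2818 ztop 0.0888 [0.7897 0.3033 0.0887] rect [789.2 295.2] [120.6 433.6] 28.1
(538, 91) 144 ztop 0.0093 [ 0.9095 -0.5614  0.008 ] rect [ 909.8 -562.5] [43.6 57. ] 5.8
(408, 128) 2163 ztop 0.0372 [ 0.8102 -0.238   0.036 ] rect [ 810.2 -239.3] [ 78.8 147. ] 18.1
(323, 129) 246 ztop 0.0096 [ 0.8128 -0.0327  0.0083] rect [813.5 -34.4] [ 22.3 118. ] 1.1
(284, 131) 205 ztop 0.0104 [0.8061 0.0626 0.0091] rect [805.5  60. ] [35.3 71.4] 1.2
(604, 132) 804 ztop 0.0806 [ 0.7968 -0.6814  0.0801] rect [ 796.7 -682.2] [  2.4 154.9] 0.4
(187, 160) 1059 ztop 0.0382 [0.7317 0.2968 0.0395] rect [731.2 297.7] [42.9 42.7] 76.0
(31, 156) 281 ztop 0.0847 [0.7258 0.6285 0.0844] rect [726.5 633.6] [127.2   1.1] 81.2
(488, 203) 551 ztop 0.0253
[... 1374 characters left out ...]
2  11. ] [109.4  44.6] 78.3
(378, 284) 869 ztop 0.0199 [ 0.4345 -0.1681  0.0186] rect [ 434.5 -167.8] [ 44.9 108.8] 2.0
(23, 289) 195 ztop 0.0895 [0.4249 0.6438 0.0892] rect [424.5 643.9] [ 5.8 29.9] 72.2
(9, 312) 358 ztop 0.0705 [0.3629 0.6924 0.0704] rect [360.7 692. ] [19.  34.4] 88.4
(469, 322) 841 ztop 0.0116 [ 0.3439 -0.3858  0.0104] rect [ 343.4 -385.8] [109.9  45.2] 47.3
(153, 334) 91 ztop 0.0847 [0.3138 0.3483 0.0843] rect [312.9 347.9] [14.   4.6] 4.0
(17, 352) 181 ztop 0.0752 [0.2718 0.6407 0.0759] rect [271.1 645.9] [ 0.4 66. ] 8.6
plA [ 0.6132 -0.2865  0.0072]
plB [0.4567 0.016  0.0294]
plC [ 0.4286 -0.1651  0.0124]
restN [ 0.5769 -0.0573  0.0537]
restF [ 0.4733 -0.3993  0.079 ]
```

The near rest's top is at about 58 mm, so it is the low one. The two plates to use are the thin one (430,211) at z≈0.011 and the mid one (378,284) at z≈0.019. The thick one (303,275) stays. Now crops to confirm, then the switch.

View pics/crop1.png

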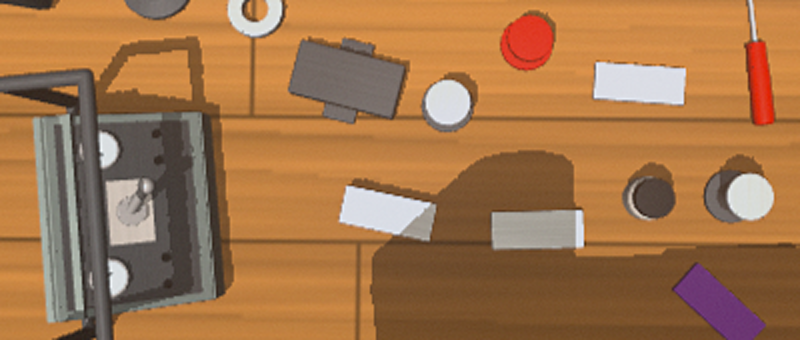

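View pics/crop2.png

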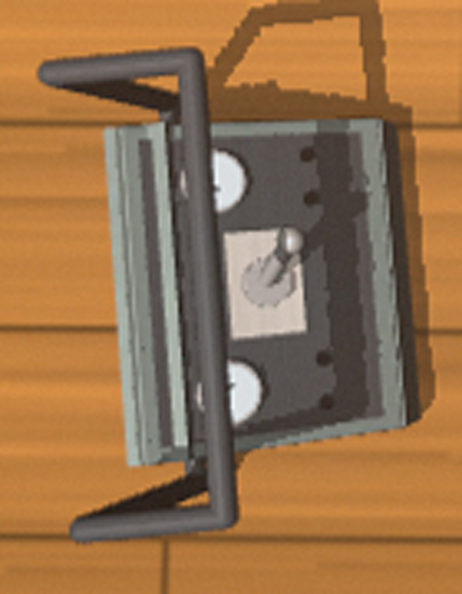

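View pics/crop3.png

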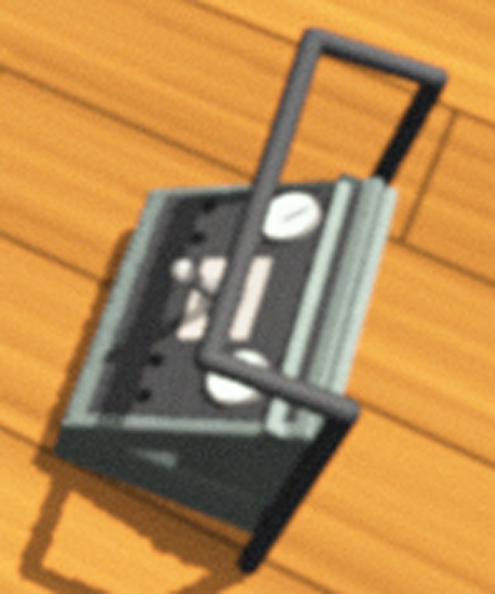

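Crops confirm the three pale plates, the grey near rest and the bat leaning to world +x (on). The box front faces world -y. Next I measure the box frame.

```bash
python3 - <<'E'
from h import *
for nm,tip,mid in (("top",(183,263),(176,276)),("scene",(400+int(182/3.3),200+int(268/3.3)),(461,291))):
    c=dict(np.load(nm+"0.npz")); W=world(c)
    u,v=tip; print(nm,"tip px",tip); print(np.round(W[v-2:v+3,u-2:u+3],3).tolist() if 0 else np.round(W[v,u],4), np.round(W[mid[1],mid[0]],4))
    # bar: points z>0.215 & <0.26
    reg=(W[...,0]>0.25)&(W[...,0]<0.68)&(W[...,1]>0.15)&(W[...,1]<0.45)
    b=W[reg&(W[...,2]>0.222)&(W[...,2]<0.26)]
    r=cv2.minAreaRect((b[:,:2]*1000).astype(np.float32)); print("bar n",len(b),r,b.mean(0))
    ctr=b.mean(0); d=np.linalg.svd((b-ctr)[:,:2],full_matrices=False)[2][0]; print("dir",np.degrees(np.arctan2(d[1],d[0])))
    # tip sphere points: z 0.14..0.175 in box around
    s=W[reg&(W[...,2]>0.142)&(W[...,2]<0.18)&(W[...,1]>0.2)&(W[...,1]<0.30)&(W[...,0]>0.40)&(W[...,0]<0.52)]
    print("tip pts",len(s), s.mean(0) if len(s) else 0, s.max(0) if len(s) else 0)
    # panel plane fit
    p=W[reg&(W[...,2]>0.075)&(W[...,2]<0.13)]
    best=None;rng=np.random.default_rng(0)
    for _ in range(500):
        a=p[rng.choice(len(p),3,False)]; n=np.cross(a[1]-a[0],a[2]-a[0]); l=np.linalg.norm(n)
        if l<1e-6: continue
        n/=l; k=abs((p-a[0])@n)<0.003
        if best is None or k.sum()>best.sum(): best=k
    q=p[best]; m=q.mean(0); n=np.linalg.svd(q-m,full_matrices=False)[2][2]; n*=np.sign(n[2])
    print("panel n",n,len(q),"yaw of normal",np.degrees(np.arctan2(n[1],n[0])),"tilt",np.degrees(np.arccos(n[2])), m)
    # front edge & sides extents
    f=W[reg&(W[...,2]>0.02)&(W[...,2]<0.2)]
E
```

```text
top tip px (183, 263)
[0.481  0.2588 0.1607] [0.4525 0.2879 0.1127]
bar n 1954 ((450.68157958984375, 325.253173828125), (286.05010986328125, 98.50101470947266), 5.912747859954834) [0.45155192 0.30068727 0.24138733]
dir -174.18919155140136
tip pts 69 [0.48154717 0.26171107 0.15595482] [0.49159373 0.2732293  0.16524795]
panel n [ 0.05425918 -0.56206703  0.82531   ] 2504 yaw of normal -84.4860341979538 tilt 34.38006699260577 [0.45357286 0.28226316 0.09678454]
scene tip px (455, 281)
[0.4848 0.2629 0.1595] [0.4626 0.2826 0.1012]
bar n 1548 ((450.6844482421875, 328.19952392578125), (286.3551940917969, 98.0020980834961), 5.898291110992432) [0.46717788 0.31042624 0.2380465 ]
dir 6.198755563404034
tip pts 60 [0.48348637 0.26473035 0.15287577] [0.49017839 0.27572522 0.16089254]
panel n [ 0.06238787 -0.56223076  0.82462375] 1789 yaw of normal -83.66808406926383 tilt 34.44963639555752 [0.46796343 0.29610392 0.1012146 ]
```

```bash
cat >> h.py <<'E'
from scipy.spatial.transform import Rotation as Rn
def toolR(o): 
    w,x,y,z=o["tool_rot"]; return Rn.from_quat([x,y,z,w])
def delta(o,pos,R,base=None):
    """travel cm & rotvec deg to reach pos,R (3x3) from pose o"""
    R0=toolR(o); t=R0.inv().apply(np.array(pos)-o["tool_pos"])*100
    r=np.degrees((R0.inv()*Rn.from_matrix(R)).as_rotvec()); return np.round(t,2),np.round(r,2)
def frame(x,y):
    x=np.array(x,float);x/=np.linalg.norm(x); y=np.array(y,float); y-=x*(x@y); y/=np.linalg.norm(y)
    return np.stack([x,y,np.cross(x,y)],1)
yaw=np.radians(95.9)
BX=np.array([np.cos(yaw),np.sin(yaw),0]); BY=np.array([-np.sin(yaw),np.cos(yaw),0]); BZ=np.array([0,0,1.])
BN=-0.5736*BX+0.8192*BZ; PIV=np.array([0.4525,0.2955,0.102])
E
python3 - <<'E'
from h import *
from workcell import get_obs
o=get_obs(); R=toolR(o); print(np.round(R.as_matrix(),3), o["q"])
c=dict(np.load("wrist0.npz")); C=-c["R"].T@c["t"]; print("cam in tool",R.inv().apply(C-o["tool_pos"]))
print("BY",BY,"BN",BN)
for s in(1,-1):
  Rt=frame(-BN,s*BY)
  for p in ([0.45,-0.15,0.40],PIV+0.19*BN-0.061*BY):
    print(s,np.round(p,3),delta(o,p,Rt),"toolz",Rt[:,2])
E
```

```text
[[-0.     0.263 -0.965]
 [ 0.001 -0.965 -0.263]
 [-1.    -0.001 -0.   ]] [-1.52271010e+00  1.04583653e-01  9.66766468e-02  1.56391347e+00
  2.12340965e-05  1.35307861e+00]
cam in tool [-0.11731796 -0.00019336 -0.08102907]
BY [-0.99470282 -0.10279254  0.        ] BN [ 0.0589618  -0.57056154  0.8192    ]
1 [ 0.45 -0.15  0.4 ] (array([-14.39, -33.7 , -39.48]), array([ 95.9 , -25.63, -30.18])) toolz [-0.0842032   0.81481753  0.57356972]
1 [0.524 0.193 0.258] (array([ -0.12, -64.86, -55.67]), array([ 95.9 , -25.63, -30.18])) toolz [-0.0842032   0.81481753  0.57356972]
-1 [ 0.45 -0.15  0.4 ] (array([-14.39, -33.7 , -39.48]), array([-77.98,  28.9 , -24.55])) toolz [ 0.0842032  -0.81481753 -0.57356972]
-1 [0.524 0.193 0.258] (array([ -0.12, -64.86, -55.67]), array([-77.98,  28.9 , -24.55])) toolz [ 0.0842032  -0.81481753 -0.57356972]
```

{"api": "servo_tool", "payload": {"travel": [[-14.4, -33.7, -39.5], [-14.4, -33.7, -39.5], [-14.4, -33.7, -39.5], [-14.4, -33.7, -39.5], [-14.4, -33.7, -39.5], [-14.4, -33.7, -39.5], [-14.4, -33.7, -39.5], [-14.4, -33.7, -39.5], [-14.4, -33.7, -39.5], [-14.4, -33.7, -39.5], [-14.4, -33.7, -39.5], [-14.4, -33.7, -39.5]], "delta_rot": [[-78, 28.9, -24.5], [-78, 28.9, -24.5], [-78, 28.9, -24.5], [-78, 28.9, -24.5], [-78, 28.9, -24.5], [-78, 28.9, -24.5], [-78, 28.9, -24.5], [-78, 28.9, -24.5], [-78, 28.9, -24.5], [-78, 28.9, -24.5], [-78, 28.9, -24.5], [-78, 28.9, -24.5]], "grip": 0}}

```text
time: 1.15
tool_pos: [0.4329, -0.1715, 0.3532]
tool_rot: [0.355, 0.599, 0.642, -0.321]
contact_force: [0.3, 0.1, 0.4]
grip_width: 0.0
```

```bash
python3 - <<'E'
from h import *
from workcell import get_obs
o=get_obs(); print(o["time"],o["q"],o["tool_pos"],o["grip_width"],o["contact_force"])
Rt=frame(-BN,-BY)
U=0.8192*BX+0.5736*BZ
for p in (PIV+0.19*BN-0.061*BY-0.004*U,PIV+0.072*BN-0.061*BY-0.004*U): print(p,delta(o,p,Rt))
E
```

```text
1.15 [-0.87010251  0.14200061  0.20553475  2.1102568   0.33197838  0.5407027 ] [ 0.43285317 -0.17149166  0.35320476] 2.4493549445332853e-05 [0.29770332 0.14790604 0.40724599]
[0.52471644 0.19010421 0.2553536 ] (array([ 27.52,  11.75, -24.34]), array([-0.93,  2.19, -1.49]))
[0.51775895 0.25743047 0.158688  ] (array([ 39.3 ,  11.44, -24.79]), array([-0.93,  2.19, -1.49]))
```

{"api": "servo_tool", "payload": {"travel": [[27.5, 11.7, -24.3], [27.5, 11.7, -24.3], [27.5, 11.7, -24.3], [27.5, 11.7, -24.3], [27.5, 11.7, -24.3], [27.5, 11.7, -24.3], [27.5, 11.7, -24.3], [27.5, 11.7, -24.3], [27.5, 11.7, -24.3], [27.5, 11.7, -24.3], [27.5, 11.7, -24.3], [27.5, 11.7, -24.3]], "delta_rot": [[-0.9, 2.2, -1.5], [-0.9, 2.2, -1.5], [-0.9, 2.2, -1.5], [-0.9, 2.2, -1.5], [-0.9, 2.2, -1.5], [-0.9, 2.2, -1.5], [-0.9, 2.2, -1.5], [-0.9, 2.2, -1.5], [-0.9, 2.2, -1.5], [-0.9, 2.2, -1.5], [-0.9, 2.2, -1.5], [-0.9, 2.2, -1.5]]}}

```text
time: 2.15
tool_pos: [0.5241, 0.1881, 0.2546]
tool_rot: [0.341, 0.594, 0.658, -0.311]
contact_force: [0.0, -0.0, -0.3]
grip_width: -0.002
```

```bash
cat > st.py <<'E'
from h import *
from workcell import get_obs
def now():
    o=get_obs(); print(round(float(o["time"]),2),"q",np.round(o["q"],2),"p",np.round(o["tool_pos"],4),"g",round(float(o["grip_width"]),3),"F",np.round(o["contact_force"],1)); return o
U=0.8192*BX+0.5736*BZ
E
python3 - <<'E'
from st import *
from workcell import camera
o=now(); Rt=frame(-BN,-BY)
for p in (PIV+0.19*BN-0.061*BY-0.004*U,PIV+0.072*BN-0.061*BY-0.004*U): print(p,delta(o,p,Rt))
im=camera("scene")["frame"][120:420,330:630,::-1]; cv2.imwrite("pics/s1.png",cv2.resize(im,(600,600)))
im=camera("top")["frame"][170:400,60:360,::-1]; cv2.imwrite("pics/t1.png",cv2.resize(im,None,fx=2,fy=2))
E
```

```text
2.15 q [-0.19  0.   -0.11  1.66  0.58  1.23] p [0.5241 0.1881 0.2546] g -0.002 F [ 0.  -0.  -0.3]
[0.52471644 0.19010421 0.2553536 ] (array([ 0.05,  0.08, -0.21]), array([-0.28,  0.02,  0.07]))
[0.51775895 0.25743047 0.158688  ] (array([11.85,  0.1 , -0.21]), array([-0.28,  0.02,  0.07]))
```

View pics/s1.png

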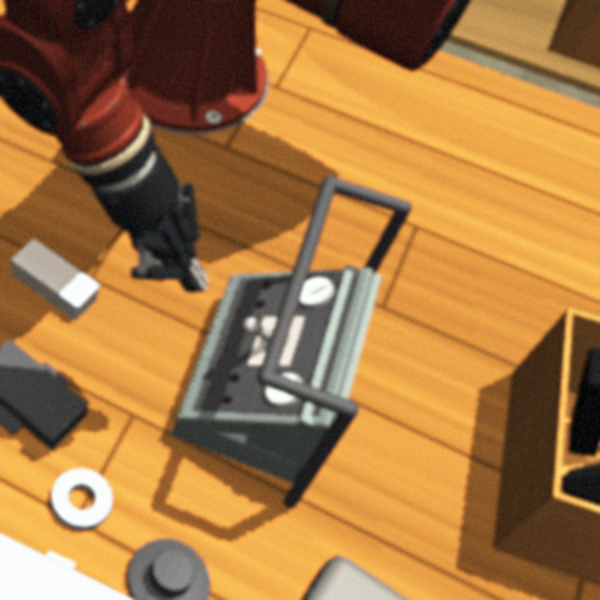

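View pics/t1.png

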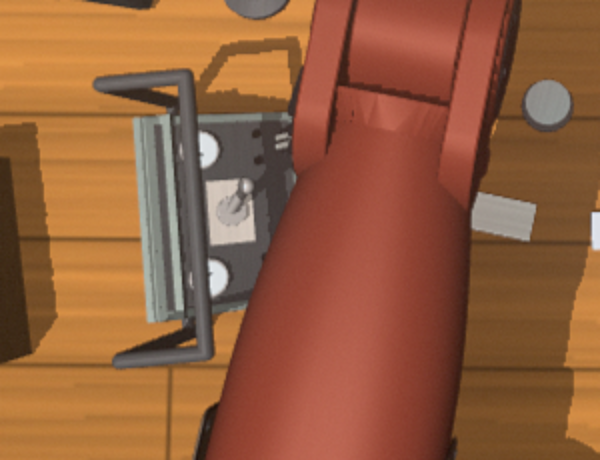

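{"api": "servo_tool", "payload": {"travel": [[2, 0, 0], [4, 0, 0], [6, 0, -0.1], [7.5, 0, -0.1], [9, 0, -0.1], [10, 0, -0.1], [11, 0, -0.1], [11.8, 0, -0.1], [11.8, 0, -0.1], [11.8, 0, -0.1]], "delta_rot": [[0, 0, 0], [0, 0, 0], [0, 0, 0], [0, 0, 0], [0, 0, 0], [0, 0, 0], [0, 0, 0], [0, 0, 0], [0, 0, 0], [0, 0, 0]]}}

```text
time: 3.08
tool_pos: [0.5176, 0.2558, 0.1588]
tool_rot: [0.341, 0.595, 0.658, -0.311]
contact_force: [-0.6, 0.0, -0.3]
grip_width: 0.002
```

```bash
python3 - <<'E'
from st import *
from workcell import camera
o=now(); Rt=frame(-BN,-BY); d=o["tool_pos"]-PIV; print("n,y,u",d@BN,d@BY,d@U)
for y in(-.024,-.012,0): print(delta(o,PIV+0.072*BN+y*BY-0.004*U,Rt))
im=camera("scene")["frame"][180:400,390:560,::-1]; cv2.imwrite("pics/s2.png",cv2.resize(im,None,fx=2.7,fy=2.7))
im=camera("wrist")["frame"][:,:,::-1]; cv2.imwrite("pics/w2.png",im)
E
```

```text
3.08 q [-0.06  0.   -0.28  1.4   0.6   1.38] p [0.5176 0.2558 0.1588] g 0.002 F [-0.6  0.  -0.3]
n,y,u 0.07301447978791599 -0.06064221830368882 -0.005275357492911643
(array([ 0.1 , -3.66, -0.11]), array([-0.34,  0.01, -0.01]))
(array([ 0.1 , -4.86, -0.1 ]), array([-0.34,  0.01, -0.01]))
(array([ 0.1 , -6.06, -0.09]), array([-0.34,  0.01, -0.01]))
```

View pics/s2.png

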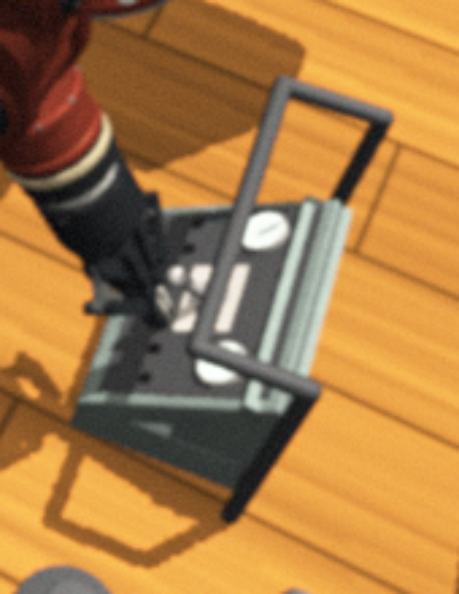

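View pics/w2.png

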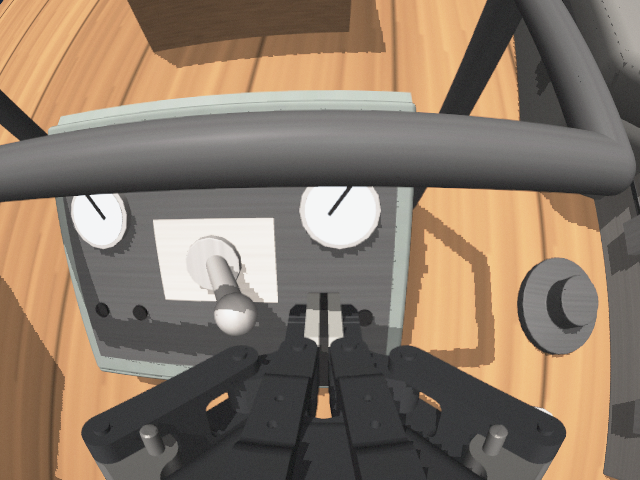

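The wrist view shows the ball at (236,314) and the closed fingertips at (323,325), on its far side and clear of the bar. Now push toward the robot.

{"api": "servo_tool", "payload": {"travel": [[0, -1, 0], [0, -2, 0], [0, -2.7, 0], [0, -3.4, 0], [0, -4, 0], [0, -4.5, 0], [0, -5, 0], [0, -5.4, 0], [0, -5.4, 0]], "delta_rot": [[0, 0, 0], [0, 0, 0], [0, 0, 0], [0, 0, 0], [0, 0, 0], [0, 0, 0], [0, 0, 0], [0, 0, 0], [0, 0, 0]]}}

```text
time: 3.93
tool_pos: [0.463, 0.2507, 0.1588]
tool_rot: [0.341, 0.595, 0.658, -0.311]
contact_force: [0.7, -0.3, 0.8]
grip_width: -0.006
```

```bash
python3 - <<'E'
from st import *
from workcell import camera
o=now(); Rt=frame(-BN,-BY); d=o["tool_pos"]-PIV; print("n,y,u",d@BN,d@BY,d@U)
im=camera("wrist")["frame"][:,:,::-1]; cv2.imwrite("pics/w3.png",im)
E
```

```text
3.93 q [-0.08 -0.16 -0.43  1.42  0.6   1.36] p [0.463  0.2507 0.1588] g -0.006 F [ 0.7 -0.3  0.8]
n,y,u 0.07264955469145942 -0.005883919344498684 -0.004804762954809069
```

View pics/w3.png

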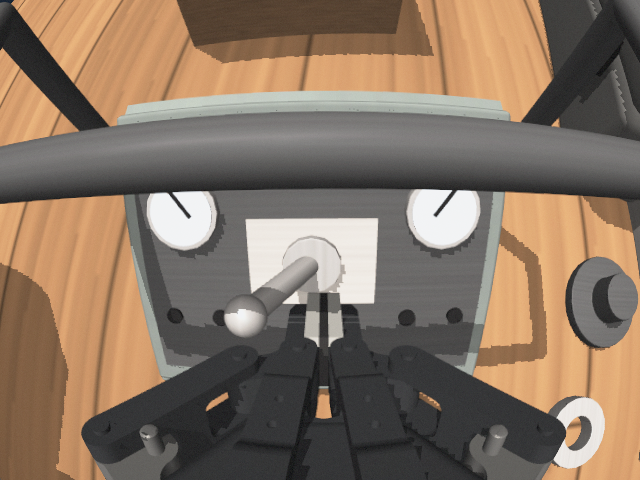

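Bat is off: the ball is now at (246,316), left of the fingers with a gap. Retreat and go above the mid plate.

```bash
python3 - <<'E'
from st import *
o=now()
def down(az): a=np.radians(az); return frame([0,0,-1],[np.cos(a),np.sin(a),0])
print(delta(o,[0.4345,-0.168,0.13],down(2)))
E
```

```text
3.98 q [-0.08 -0.16 -0.43  1.42  0.6   1.36] p [0.4635 0.2507 0.1588] g -0.004 F [0.8 0.1 1.2]
(array([-21.36,  -6.98,  35.57]), array([  3.46, -34.97,   1.29]))
```

{"api": "servo_tool", "payload": {"travel": [[-4, 0, 0], [-8, 0, 0], [-12, 0, 0], [-14, 0, 1], [-21.4, -7, 35.6], [-21.4, -7, 35.6], [-21.4, -7, 35.6], [-21.4, -7, 35.6], [-21.4, -7, 35.6], [-21.4, -7, 35.6], [-21.4, -7, 35.6], [-21.4, -7, 35.6]], "delta_rot": [[0, 0, 0], [0, 0, 0], [0, 0, 0], [0, 0, 0], [3.5, -35, 1.3], [3.5, -35, 1.3], [3.5, -35, 1.3], [3.5, -35, 1.3], [3.5, -35, 1.3], [3.5, -35, 1.3], [3.5, -35, 1.3], [3.5, -35, 1.3]], "grip": 6}}

```text
time: 4.98
tool_pos: [0.4374, -0.1446, 0.1403]
tool_rot: [0.509, 0.491, 0.508, -0.491]
contact_force: [1.2, -0.3, 0.7]
grip_width: 0.702
```

```bash
cat >> st.py <<'E'
def down(az): a=np.radians(az); return frame([0,0,-1],[np.cos(a),np.sin(a),0])
E
python3 - <<'E'
from st import *
o=now()
print(delta(o,[0.4345,-0.168,0.11],down(2)))
print(delta(o,[0.4345,-0.168,0.035],down(2)))
E
```

```text
4.98 q [-0.6  -0.33 -0.51  1.38 -0.    0.93] p [ 0.4374 -0.1446  0.1403] g 0.702 F [ 1.2 -0.3  0.7]
(array([ 3.04, -0.38,  2.32]), array([ 0.05,  0.07, -0.07]))
(array([10.54, -0.39,  2.31]), array([ 0.05,  0.07, -0.07]))
```

{"api": "servo_tool", "payload": {"travel": [[3, -0.4, 2.3], [3, -0.4, 2.3], [3, -0.4, 2.3]], "delta_rot": [[0, 0, 0], [0, 0, 0], [0, 0, 0]]}}

```text
time: 5.23
tool_pos: [0.4332, -0.1668, 0.1092]
tool_rot: [0.507, 0.492, 0.509, -0.492]
contact_force: [0.2, 0.2, 0.4]
grip_width: 0.703
```

```bash
python3 - <<'E'
from st import *
from workcell import camera
o=now()
c=camera("wrist"); cv2.imwrite("pics/w4.png",c["frame"][:,:,::-1])
np.savez("w4.npz",**c)
print(delta(o,[0.4345,-0.168,0.035],down(2)))
E
```

```text
5.23 q [-0.65 -0.29 -0.54  1.32 -0.    0.89] p [ 0.4332 -0.1668  0.1092] g 0.703 F [0.2 0.2 0.4]
(array([7.42, 0.14, 0.14]), array([-0.2 , -0.1 ,  0.13]))
```

View pics/w4.png

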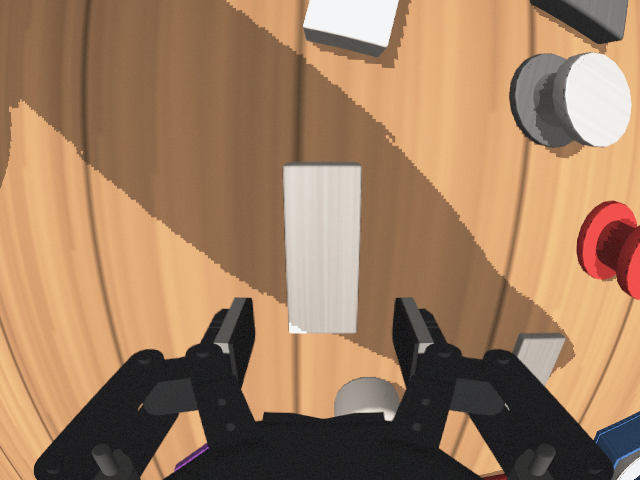

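{"api": "servo_tool", "payload": {"travel": [[3, 0.1, 0.1], [6, 0.1, 0.1], [7.4, 0.1, 0.1], [8, 0.1, 0.1], [8.3, 0.1, 0.1], [8.3, 0.1, 0.1]], "delta_rot": [[0, 0, 0], [0, 0, 0], [0, 0, 0], [0, 0, 0], [0, 0, 0], [0, 0, 0]]}}

```text
time: 5.78
tool_pos: [0.4362, -0.1673, 0.0287]
tool_rot: [0.509, 0.491, 0.508, -0.491]
contact_force: [-1.0, 0.4, 0.8]
grip_width: 0.7
```

```bash
python3 - <<'E'
from st import *
from workcell import camera
o=now()
c=camera("wrist"); cv2.imwrite("pics/w5.png",c["frame"][:,:,::-1])
E
```

```text
5.78 q [-0.65 -0.22 -0.64  1.16 -0.    0.89] p [ 0.4362 -0.1673  0.0287] g 0.7 F [-1.   0.4  0.8]
```

View pics/w5.png

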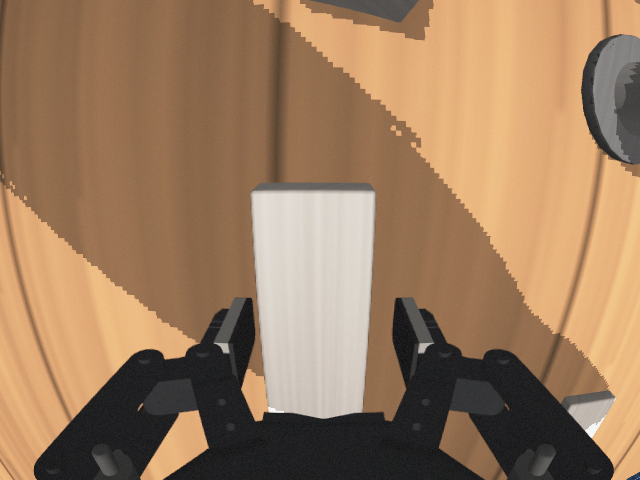

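{"api": "servo_tool", "payload": {"travel": [[0.2, -0.15, 0], [0.4, -0.15, 0], [0.4, -0.15, 0]], "delta_rot": [[0, 0, 0], [0, 0, 0], [0, 0, 0]]}}

```text
time: 6.08
tool_pos: [0.4341, -0.1678, 0.0241]
tool_rot: [0.509, 0.491, 0.508, -0.491]
contact_force: [-0.4, 0.2, -0.7]
grip_width: 0.704
```

{"api": "servo_tool", "payload": {"travel": [[0, 0, 0], [0, 0, 0], [0, 0, 0], [0, 0, 0], [0, 0, 0], [0, 0, 0]], "delta_rot": [[0, 0, 0], [0, 0, 0], [0, 0, 0], [0, 0, 0], [0, 0, 0], [0, 0, 0]], "grip": 3}}

```text
time: 6.58
tool_pos: [0.4342, -0.1679, 0.0243]
tool_rot: [0.509, 0.491, 0.508, -0.492]
contact_force: [-0.8, 0.4, 5.7]
grip_width: 0.51
```

```bash
python3 - <<'E'
from st import *
from workcell import camera
o=now()
c=camera("wrist"); cv2.imwrite("pics/w6.png",c["frame"][:,:,::-1])
E
```

```text
6.58 q [-0.65 -0.22 -0.64  1.15 -0.    0.89] p [ 0.4342 -0.1679  0.0243] g 0.51 F [-0.8  0.4  5.7]
```

View pics/w6.png

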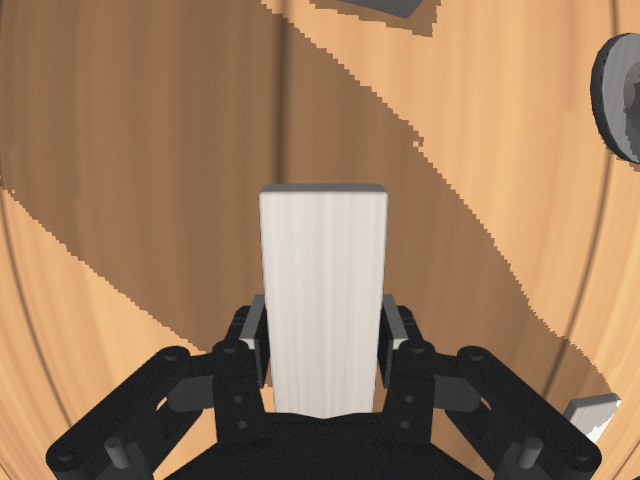

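{"api": "servo_tool", "payload": {"travel": [[-1, 0, 0], [-4, 0, 0], [-8, 0, 0], [-11.5, 0, 0], [-11.5, 0, 0]], "delta_rot": [[0, 0, 0], [0, 0, 0], [0, 0, 0], [0, 0, 0], [0, 0, 0]]}}

```text
time: 7.05
tool_pos: [0.4364, -0.1694, 0.1461]
tool_rot: [0.512, 0.492, 0.505, -0.491]
contact_force: [1.2, -0.5, -1.4]
grip_width: 0.508
```

```bash
python3 - <<'E'
from st import *
o=now()
print(delta(o,[0.6129,0.0621,0.13],down(-14)))
E
```

```text
7.05 q [-0.65 -0.31 -0.49  1.38 -0.    0.89] p [ 0.4364 -0.1694  0.1461] g 0.508 F [ 1.2 -0.5 -1.4]
(array([  1.61,  18.42, -22.54]), array([15.96,  0.3 , -0.47]))
```

{"api": "servo_tool", "payload": {"travel": [[0, 3, -3.6], [0, 6, -7.2], [0, 9, -11], [0, 12, -14.7], [0, 15, -18.4], [1, 17.5, -21.5], [1.5, 18.4, -22.5], [1.6, 18.4, -22.5], [1.6, 18.4, -22.5], [1.6, 18.4, -22.5]], "delta_rot": [[3, 0, 0], [6, 0, 0], [9, 0, 0], [12, 0, 0], [15, 0, 0], [16, 0, 0], [16, 0, 0], [16, 0.3, -0.5], [16, 0.3, -0.5], [16, 0.3, -0.5]]}}

```text
time: 7.88
tool_pos: [0.6094, 0.0635, 0.1218]
tool_rot: [-0.432, -0.556, -0.439, 0.559]
contact_force: [-0.6, -0.4, -1.6]
grip_width: 0.507
```

```bash
python3 - <<'E'
from st import *
from workcell import camera
o=now()
for z in(0.07,0.055): print(delta(o,[0.6129,0.0621,z],down(-14)))
c=camera("wrist"); cv2.imwrite("pics/w7.png",c["frame"][:,:,::-1])
c=camera("top"); cv2.imwrite("pics/t7.png",cv2.resize(c["frame"][140:290,190:390,::-1],None,fx=3,fy=3)); np.savez("t7.npz",**c)
E
```

```text
7.88 q [-0.11  0.17 -0.07  1.34  0.    1.7 ] p [0.6094 0.0635 0.1218] g 0.507 F [-0.6 -0.4 -1.6]
(array([5.18, 0.43, 0.07]), array([-0.02, -0.17,  0.62]))
(array([6.68, 0.44, 0.07]), array([-0.02, -0.17,  0.62]))
```

View pics/w7.png

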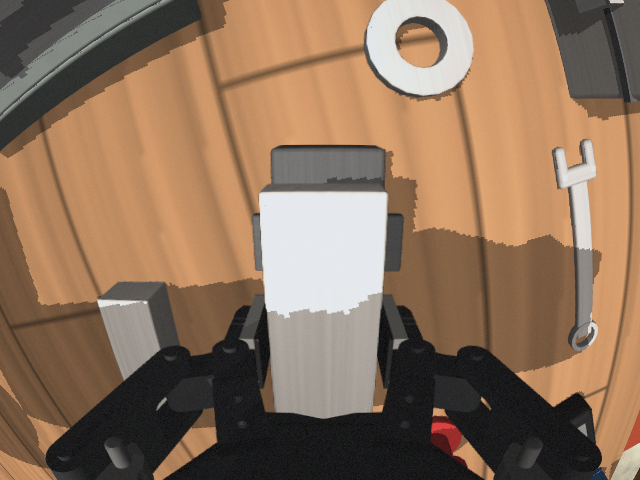

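View pics/t7.png

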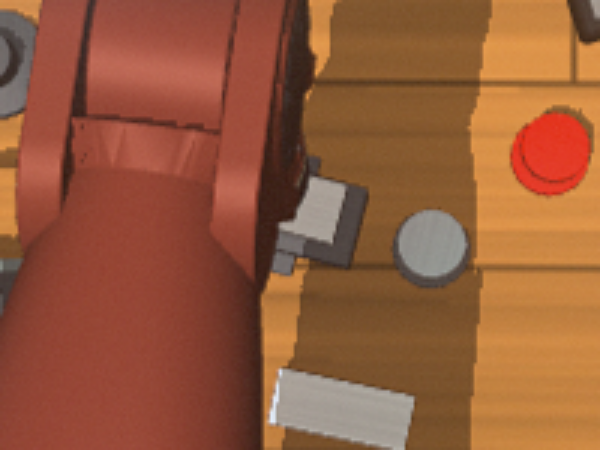

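{"api": "servo_tool", "payload": {"travel": [[1.5, 0.3, 0], [3, 0.4, 0.1], [4.5, 0.4, 0.1], [5.5, 0.4, 0.1], [6, 0.4, 0.1], [6.2, 0.4, 0.1], [6.2, 0.4, 0.1], [6.2, 0.4, 0.1]], "delta_rot": [[0, 0, 0.6], [0, 0, 0.6], [0, 0, 0.6], [0, 0, 0.6], [0, 0, 0.6], [0, 0, 0.6], [0, 0, 0.6], [0, 0, 0.6]]}}

```text
time: 8.65
tool_pos: [0.6137, 0.0617, 0.0616]
tool_rot: [0.435, 0.559, 0.435, -0.556]
contact_force: [-0.0, -0.6, -2.3]
grip_width: 0.508
```

```bash
python3 - <<'E'
from st import *
o=now()
print(delta(o,[0.6129,0.0621,0.0545],down(-14)))
E
```

```text
8.65 q [-0.11  0.21 -0.15  1.21  0.    1.7 ] p [0.6137 0.0617 0.0616] g 0.508 F [-0.  -0.6 -2.3]
(array([ 0.71, -0.09, -0.01]), array([-0.06, -0.21, -0.15]))
```

{"api": "servo_tool", "payload": {"travel": [[0.2, -0.1, 0], [0.4, -0.1, 0], [0.6, -0.1, 0], [0.7, -0.1, 0], [0.7, -0.1, 0]], "delta_rot": [[0, 0, 0], [0, 0, 0], [0, 0, 0], [0, 0, 0], [0, 0, 0]]}}

```text
time: 9.07
tool_pos: [0.6125, 0.0623, 0.0543]
tool_rot: [0.435, 0.559, 0.435, -0.556]
contact_force: [-2.7, 1.6, 4.9]
grip_width: 0.511
```

{"api": "servo_tool", "payload": {"travel": [[0, 0, 0], [0, 0, 0], [0, 0, 0], [0, 0, 0], [-2, 0, 0], [-5, 0, 0], [-8, 0, 0], [-11, 0, 0], [-11, 0, 0]], "delta_rot": [[0, 0, 0], [0, 0, 0], [0, 0, 0], [0, 0, 0], [0, 0, 0], [0, 0, 0], [0, 0, 0], [0, 0, 0], [0, 0, 0]], "grip": 6}}

```text
time: 9.82
tool_pos: [0.6149, 0.0616, 0.1706]
tool_rot: [0.437, 0.561, 0.433, -0.554]
contact_force: [0.2, -0.6, 1.2]
grip_width: 0.702
```

```bash
python3 - <<'E'
from st import *
from workcell import camera
o=now()
c=camera("wrist"); cv2.imwrite("pics/w8.png",c["frame"][:,:,::-1])
print(delta(o,[0.6117,-0.2913,0.14],down(-3.6)))
E
```

```text
9.82 q [-0.11  0.15 -0.01  1.4   0.    1.7 ] p [0.6149 0.0616 0.1706] g 0.702 F [ 0.2 -0.6  1.2]
(array([ 2.99,  8.22, 34.33]), array([-10.44,  -0.22,  -0.62]))
```

View pics/w8.png

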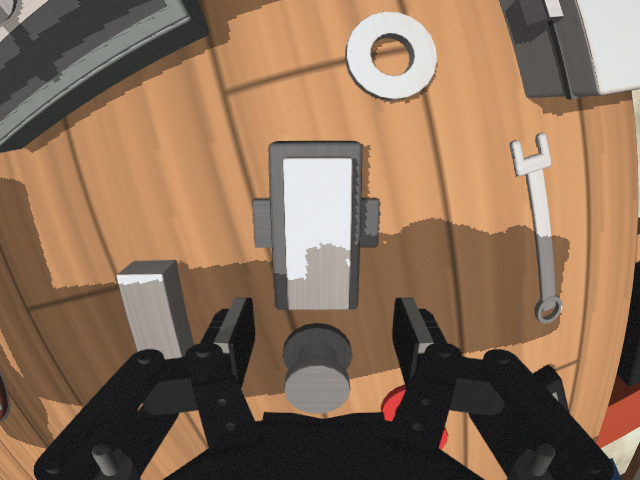

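Mid plate lies square on the pad (plate 283–352 across, pad 270–362). Now to the thin plate.

{"api": "servo_tool", "payload": {"travel": [[0, 1, 4], [0, 2, 8.2], [0, 3, 12.3], [0, 4, 16.4], [0, 5, 20.5], [0, 6, 24.6], [1, 7, 28.7], [2, 8, 32.8], [3, 8.2, 34.3], [3, 8.2, 34.3], [3, 8.2, 34.3]], "delta_rot": [[-2, 0, 0], [-4, 0, 0], [-6, 0, 0], [-8, 0, 0], [-10, 0, 0], [-10.4, -0.2, -0.6], [-10.4, -0.2, -0.6], [-10.4, -0.2, -0.6], [-10.4, -0.2, -0.6], [-10.4, -0.2, -0.6], [-10.4, -0.2, -0.6]]}}

```text
time: 10.78
tool_pos: [0.6071, -0.2914, 0.1299]
tool_rot: [-0.48, -0.514, -0.487, 0.518]
contact_force: [-0.5, 0.8, -0.4]
grip_width: 0.701
```

```bash
python3 - <<'E'
from st import *
from workcell import camera
o=now()
c=camera("wrist"); cv2.imwrite("pics/w9.png",c["frame"][:,:,::-1])
print(delta(o,[0.6117,-0.2913,0.03],down(-3.6)))
c=camera("top"); W=world(c); cv2.imwrite("pics/t9.png",cv2.resize(c["frame"][140:340,190:490,::-1],None,fx=2.5,fy=2.5))
for zl,zh in((0.026,0.038),(0.042,0.056)):
    m=(abs(W[...,0]-.613)<.08)&(abs(W[...,1]-.062)<.08)&(W[...,2]>zl)&(W[...,2]<zh)
    print(m.sum(),cv2.minAreaRect((W[m][:,:2]*1000).astype(np.float32)),np.median(W[m][:,2]))
E
```

```text
10.78 q [-0.64  0.36  0.15  1.38 -0.    1.  ] p [ 0.6071 -0.2914  0.1299] g 0.701 F [-0.5  0.8 -0.4]
(array([ 9.99,  0.58, -0.01]), array([-0.18, -0.16,  0.67]))
558 ((612.866455078125, 62.25227355957031), (129.9878387451172, 65.89801025390625), 76.23440551757812) 0.030259795091928186
894 ((614.7770385742188, 62.160911560058594), (110.03855895996094, 44.98434829711914), 76.0373306274414) 0.04835552923485971
```

View pics/w9.png

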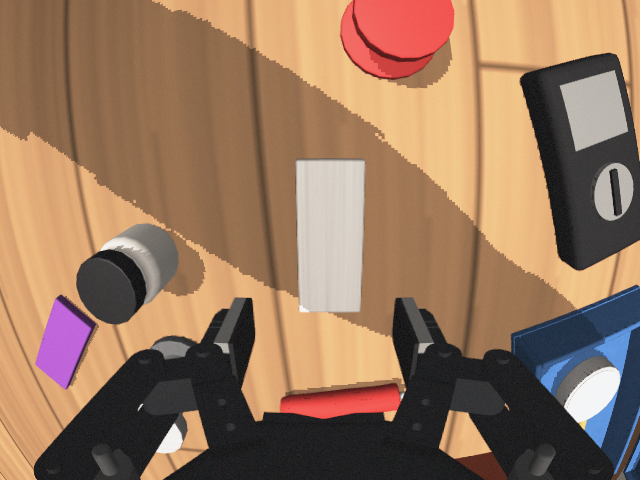

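View pics/t9.png

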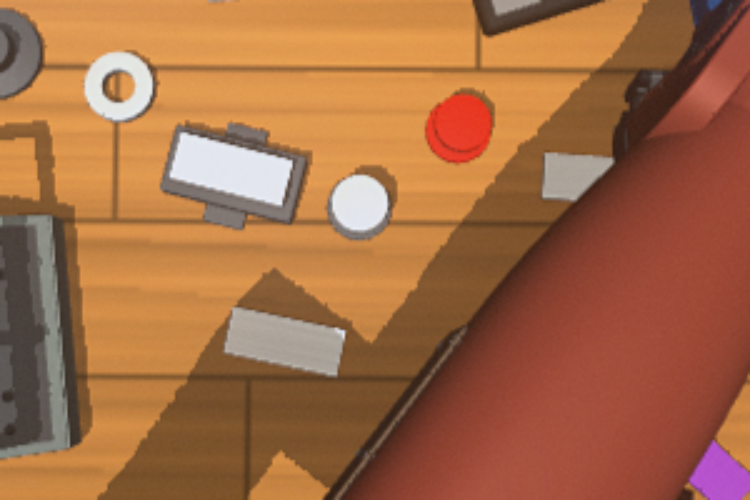

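Pad and mid plate centres agree within 2 mm and the yaws match. The thin plate is framed squarely at (330,235). Descend.

{"api": "servo_tool", "payload": {"travel": [[3, 0.4, 0], [6, 0.4, 0], [8.5, 0.4, 0], [9.6, 0.4, 0], [10, 0.4, 0], [10.2, 0.4, 0], [10.2, 0.4, 0], [10.2, 0.4, 0]], "delta_rot": [[0, 0, 0.6], [0, 0, 0.6], [0, 0, 0.6], [0, 0, 0.6], [0, 0, 0.6], [0, 0, 0.6], [0, 0, 0.6], [0, 0, 0.6]]}}

```text
time: 11.55
tool_pos: [0.6126, -0.2913, 0.0325]
tool_rot: [0.485, 0.516, 0.483, -0.515]
contact_force: [-0.2, -0.9, 0.1]
grip_width: 0.705
```

```bash
python3 - <<'E'
from st import *
from workcell import camera
o=now()
c=camera("wrist"); cv2.imwrite("pics/w10.png",c["frame"][:,:,::-1])
# depth of finger pads: world z at pixels
z=c["z_map"].astype(float); 
for u,v in((240,305),(246,300),(232,345),(402,300),(408,305),(330,300)):
    x=(u-c["cx"]);y=(v-c["cy"]);r=np.hypot(x,y);th=r/c["fx"]; d=np.array([np.tan(th)*x/r,np.tan(th)*y/r,1])*z[v,u]
    print((u,v),np.round(c["R"].T@(d-c["t"]),4))
print(delta(o,[0.61,-0.2913,0.022],down(-3.6)))
E
```

```text
11.55 q [-0.64  0.41  0.04  1.2   0.    1.  ] p [ 0.6126 -0.2913  0.0325] g 0.705 F [-0.2 -0.9  0.1]
(240, 305) [ 0.5815 -0.2778  0.023 ]
(246, 300) [ 0.5831 -0.278   0.0185]
(232, 345) [ 0.5837 -0.2792  0.0489]
(402, 300) [ 0.6458 -0.2817  0.019 ]
(408, 305) [ 0.6475 -0.282   0.0231]
(330, 300) [ 0.6168 -0.284   0.0103]
(array([ 1.05, -0.26,  0.02]), array([-0.03,  0.05, -0.23]))
```

View pics/w10.png

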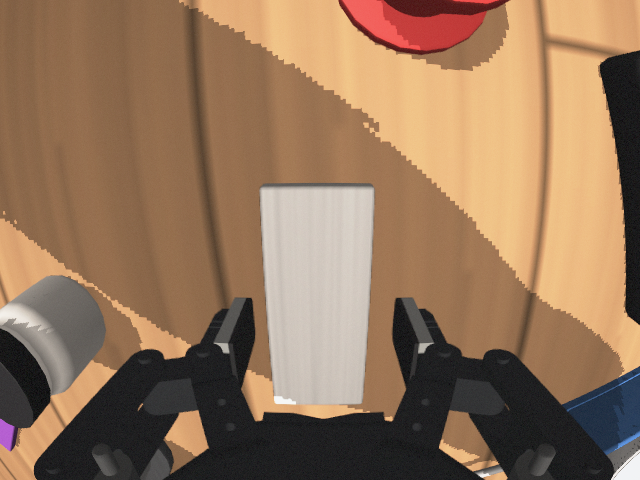

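{"api": "servo_tool", "payload": {"travel": [[0.5, -0.2, 0], [0.9, -0.2, 0], [1.2, -0.2, 0], [1.25, -0.2, 0], [1.25, -0.2, 0]], "delta_rot": [[0, 0, 0], [0, 0, 0], [0, 0, 0], [0, 0, 0], [0, 0, 0]]}}

```text
time: 12.02
tool_pos: [0.6097, -0.2909, 0.02]
tool_rot: [0.484, 0.516, 0.483, -0.515]
contact_force: [-5.8, 3.9, 17.9]
grip_width: 0.702
```

{"api": "servo_tool", "payload": {"travel": [[0, 0, 0], [0, 0, 0], [0, 0, 0], [0, 0, 0], [0, 0, 0], [0, 0, 0]], "delta_rot": [[0, 0, 0], [0, 0, 0], [0, 0, 0], [0, 0, 0], [0, 0, 0], [0, 0, 0]], "grip": 3}}

```text
time: 12.52
tool_pos: [0.6117, -0.2925, 0.0232]
tool_rot: [0.486, 0.516, 0.481, -0.515]
contact_force: [-5.8, 3.0, 31.6]
grip_width: 0.507
```

{"api": "servo_tool", "payload": {"travel": [[-1, 0, 0], [-3, 0, 0], [-6, 0, 0], [-10, 0, 0], [-12, 0, 0], [-12, 0, 0]], "delta_rot": [[0, 0, 0], [0, 0, 0], [0, 0, 0], [0, 0, 0], [0, 0, 0], [0, 0, 0]]}}

```text
time: 13.02
tool_pos: [0.6114, -0.2923, 0.144]
tool_rot: [0.487, 0.517, 0.481, -0.515]
contact_force: [0.8, -0.6, -0.7]
grip_width: 0.507
```

```bash
python3 - <<'E'
from st import *
from workcell import camera
o=now()
c=camera("wrist"); cv2.imwrite("pics/w11.png",c["frame"][:,:,::-1])
print(delta(o,[0.6120,0.0621,0.14],down(-14)))
E
```

```text
13.02 q [-0.64  0.34  0.16  1.38  0.    1.  ] p [ 0.6114 -0.2923  0.144 ] g 0.507 F [ 0.8 -0.6 -0.7]
(array([  0.25,  -2.2 , -35.37]), array([10.35,  0.16, -0.5 ]))
```

View pics/w11.png

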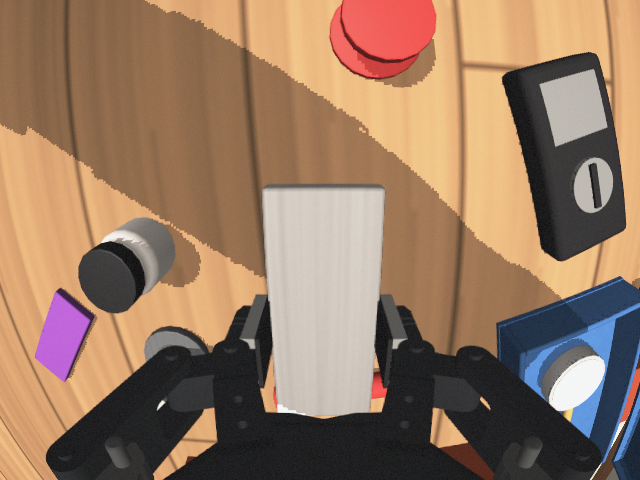

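Thin plate held, level and centred. Carry to the pad.

{"api": "servo_tool", "payload": {"travel": [[0, -0.3, -4], [0, -0.6, -8], [0, -0.9, -12], [0, -1.2, -16], [0, -1.5, -20], [0, -1.8, -24], [0, -2, -28], [0, -2.2, -31.5], [0, -2.2, -34], [0, -2.2, -35.4], [0, -2.2, -35.4], [0, -2.2, -35.4]], "delta_rot": [[1, 0, 0], [2, 0, 0], [4, 0, 0], [6, 0, 0], [8, 0, 0], [10, 0, 0], [10.3, 0.2, -0.5], [10.3, 0.2, -0.5], [10.3, 0.2, -0.5], [10.3, 0.2, -0.5], [10.3, 0.2, -0.5], [10.3, 0.2, -0.5]]}}

```text
time: 14.07
tool_pos: [0.6092, 0.0641, 0.1366]
tool_rot: [-0.433, -0.556, -0.439, 0.558]
contact_force: [0.3, -0.6, -2.2]
grip_width: 0.508
```

```bash
python3 - <<'E'
from st import *
from workcell import camera
o=now()
c=camera("wrist"); cv2.imwrite("pics/w12.png",c["frame"][:,:,::-1])
print(delta(o,[0.6125,0.0621,0.08],down(-14)))
E
```

```text
14.07 q [-0.11  0.16 -0.06  1.36  0.    1.7 ] p [0.6092 0.0641 0.1366] g 0.508 F [ 0.3 -0.6 -2.2]
(array([5.66, 0.42, 0.13]), array([ 0.11, -0.17,  0.54]))
```

View pics/w12.png

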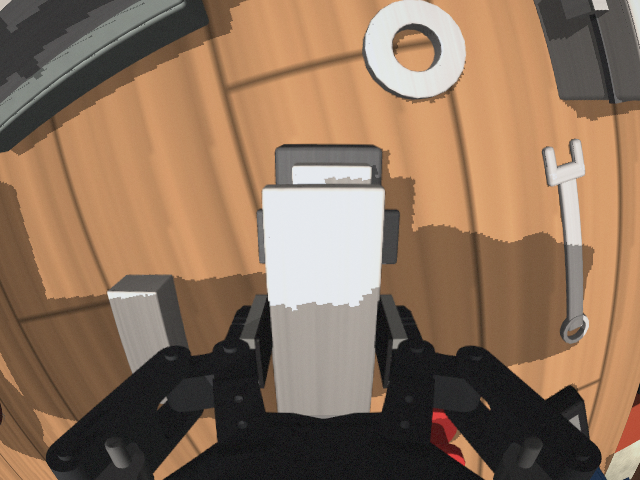

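{"api": "servo_tool", "payload": {"travel": [[2, 0.3, 0.1], [4, 0.5, 0.1], [5.2, 0.5, 0.1], [5.7, 0.5, 0.1], [5.7, 0.5, 0.1], [5.7, 0.5, 0.1]], "delta_rot": [[0, 0, 0.5], [0, 0, 0.5], [0, 0, 0.5], [0, 0, 0.5], [0, 0, 0.5], [0, 0, 0.5]]}}

```text
time: 14.62
tool_pos: [0.6142, 0.0615, 0.0815]
tool_rot: [0.435, 0.558, 0.436, -0.556]
contact_force: [-0.2, 0.1, -1.6]
grip_width: 0.508
```

```bash
python3 - <<'E'
from st import *
from workcell import camera
o=now()
print(delta(o,[0.614,0.0621,0.0715],down(-14)))
E
```

```text
14.62 q [-0.11  0.2  -0.12  1.25  0.    1.7 ] p [0.6142 0.0615 0.0815] g 0.508 F [-0.2  0.1 -1.6]
(array([ 1.  , -0.03, -0.05]), array([ 0.01, -0.21, -0.07]))
```

{"api": "servo_tool", "payload": {"travel": [[0.3, 0, 0], [0.6, 0, 0], [0.8, 0, 0], [0.9, 0, 0], [0.95, 0, 0], [0.95, 0, 0]], "delta_rot": [[0, 0, 0], [0, 0, 0], [0, 0, 0], [0, 0, 0], [0, 0, 0], [0, 0, 0]]}}

```text
time: 15.12
tool_pos: [0.6141, 0.0622, 0.0716]
tool_rot: [0.435, 0.558, 0.436, -0.556]
contact_force: [-1.2, 0.1, -1.0]
grip_width: 0.506
```

{"api": "servo_tool", "payload": {"travel": [[0.1, 0, 0], [0.15, 0, 0], [0.15, 0, 0]], "delta_rot": [[0, 0, 0], [0, 0, 0], [0, 0, 0]]}}

```text
time: 15.37
tool_pos: [0.6143, 0.0622, 0.0712]
tool_rot: [0.435, 0.558, 0.436, -0.556]
contact_force: [-3.7, 0.7, 6.1]
grip_width: 0.506
```

Contact made. Release, rise and check.

{"api": "servo_tool", "payload": {"travel": [[0, 0, 0], [0, 0, 0], [0, 0, 0], [0, 0, 0], [-2, 0, 0], [-5, 0, 0], [-8, 0, 0], [-11, 0, 0], [-11, 0, 0]], "delta_rot": [[0, 0, 0], [0, 0, 0], [0, 0, 0], [0, 0, 0], [0, 0, 0], [0, 0, 0], [0, 0, 0], [0, 0, 0], [0, 0, 0]], "grip": 6}}

```text
time: 16.12
tool_pos: [0.6167, 0.0615, 0.1871]
tool_rot: [0.437, 0.561, 0.434, -0.553]
contact_force: [0.6, -0.4, 0.9]
grip_width: 0.706
```

```bash
python3 - <<'E'
from st import *
from workcell import camera
o=now()
c=camera("wrist"); cv2.imwrite("pics/w13.png",c["frame"][:,:,::-1])
Rt=frame(-BN,-BY)
for p in (PIV+0.20*BN+0.061*BY-0.004*U,PIV+0.19*BN+0.061*BY-0.004*U+[0,-0.10,0.08]): print(p,delta(o,p,Rt))
E
```

```text
16.12 q [-0.11  0.15  0.02  1.43  0.    1.7 ] p [0.6167 0.0615 0.1871] g 0.706 F [ 0.6 -0.4  0.9]
[0.40395232 0.17185791 0.2635456 ] (array([ -7.85, -23.22,  -5.62]), array([-19.02,  34.47,  -6.67]))
[0.4033627  0.07756352 0.3353536 ] (array([-15.05, -20.94,   3.51]), array([-19.02,  34.47,  -6.67]))
```

View pics/w13.png

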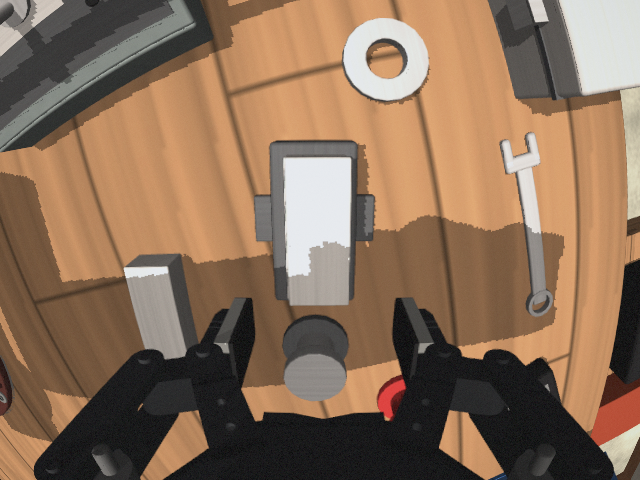

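{"api": "servo_tool", "payload": {"travel": [[-3, -4, 0], [-6, -8, 0], [-9, -12, 1], [-12, -16, 2], [-15, -19, 3.5], [-15, -21, 3.5], [-15, -21, 3.5], [-15, -21, 3.5], [-15, -21, 3.5]], "delta_rot": [[-2, 4, -1], [-5, 9, -2], [-8, 14, -3], [-11, 20, -4], [-14, 26, -5], [-17, 31, -6], [-19, 34.5, -6.7], [-19, 34.5, -6.7], [-19, 34.5, -6.7]], "grip": 0}}

```text
time: 16.92
tool_pos: [0.4016, 0.0772, 0.3286]
tool_rot: [0.338, 0.594, 0.66, -0.313]
contact_force: [0.5, -0.7, -0.8]
grip_width: 0.003
```

```bash
python3 - <<'E'
from st import *
from workcell import camera
o=now()
Rt=frame(-BN,-BY)
for p in (PIV+0.20*BN+0.061*BY-0.004*U,): print(p,delta(o,p,Rt))
c=camera("top"); W=world(c); cv2.imwrite("pics/t14.png",cv2.resize(c["frame"][140:340,90:390,::-1],None,fx=2.5,fy=2.5))
for zl,zh in((0.026,0.038),(0.050,0.066)):
    m=(abs(W[...,0]-.613)<.08)&(abs(W[...,1]-.065)<.085)&(W[...,2]>zl)&(W[...,2]<zh)
    print(m.sum(),cv2.minAreaRect((W[m][:,:2]*1000).astype(np.float32)),np.median(W[m][:,2]))
m=(abs(W[...,0]-.583)<.02)&(abs(W[...,1]+.06)<.02); print("rest z",np.median(W[m][:,2]))
E
```

```text
16.92 q [-0.5  -0.27 -0.23  1.99  0.49  0.88] p [0.4016 0.0772 0.3286] g 0.003 F [ 0.5 -0.7 -0.8]
[0.40395232 0.17185791 0.2635456 ] (array([10.72,  1.25, -3.95]), array([-0.5 , -0.12,  0.4 ]))
480 ((612.9578247070312, 62.261802673339844), (129.9085693359375, 66.12054443359375), 76.17583465576172) 0.030151004318048683
919 ((615.6891479492188, 62.49137878417969), (110.37579345703125, 47.03718566894531), 76.066650390625) 0.05845217896182621
rest z 0.05845792425668592
```

View pics/t14.png

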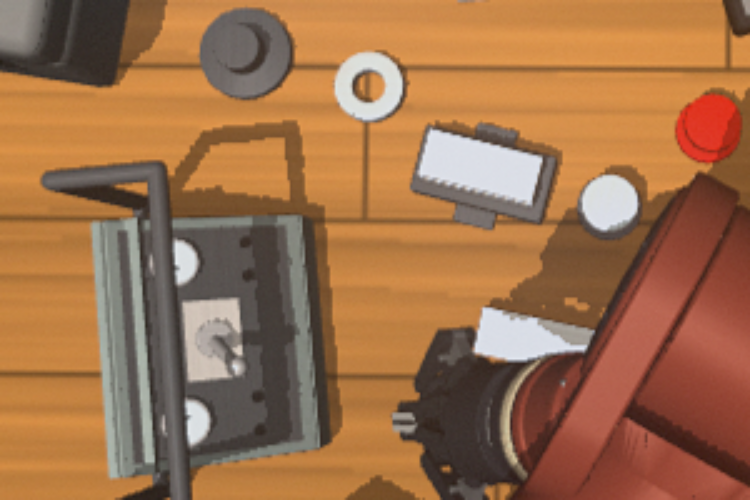

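The stack top (58.5 mm) matches the rest (58.5 mm), centred within 3 mm, yaw within 0.2°. The bat, tip at (237,366), is leaning to the robot side. Now switch it back on.

{"api": "servo_tool", "payload": {"travel": [[3, 0.4, -1.2], [6, 0.8, -2.4], [9, 1.2, -3.6], [10.7, 1.2, -4], [10.7, 1.2, -4], [10.7, 1.2, -4]], "delta_rot": [[-0.5, 0, 0.4], [-0.5, 0, 0.4], [-0.5, 0, 0.4], [-0.5, 0, 0.4], [-0.5, 0, 0.4], [-0.5, 0, 0.4]]}}

```text
time: 17.47
tool_pos: [0.4025, 0.174, 0.2645]
tool_rot: [0.343, 0.593, 0.661, -0.308]
contact_force: [0.1, -0.7, 1.2]
grip_width: 0.002
```

```bash
python3 - <<'E'
from st import *
o=now()
Rt=frame(-BN,-BY)
print(delta(o,PIV+0.072*BN+0.061*BY-0.004*U,Rt))
E
```

```text
17.47 q [-0.28 -0.36 -0.41  1.77  0.56  1.11] p [0.4025 0.174  0.2645] g 0.002 F [ 0.1 -0.7  1.2]
(array([12.75,  0.16,  0.27]), array([ 0.28, -0.12,  0.16]))
```

{"api": "servo_tool", "payload": {"travel": [[2, 0.1, 0.2], [4, 0.1, 0.2], [6, 0.1, 0.2], [8, 0.1, 0.2], [9.5, 0.1, 0.2], [10.8, 0.1, 0.2], [12, 0.1, 0.2], [12.7, 0.1, 0.2], [12.7, 0.1, 0.2], [12.7, 0.1, 0.2]], "delta_rot": [[0, 0, 0], [0, 0, 0], [0, 0, 0], [0, 0, 0], [0, 0, 0], [0, 0, 0], [0, 0, 0], [0, 0, 0], [0, 0, 0], [0, 0, 0]]}}

```text
time: 18.3
tool_pos: [0.397, 0.2438, 0.1606]
tool_rot: [0.343, 0.594, 0.66, -0.308]
contact_force: [0.2, 0.6, 0.9]
grip_width: 0.001
```

```bash
python3 - <<'E'
from st import *
from workcell import camera
o=now(); d=o["tool_pos"]-PIV; print("n,y,u",d@BN,d@BY,d@U)
im=camera("wrist")["frame"][:,:,::-1]; cv2.imwrite("pics/w15.png",im)
E
```

```text
18.3 q [-0.11 -0.38 -0.61  1.48  0.6   1.31] p [0.397  0.2438 0.1606] g 0.001 F [0.2 0.6 0.9]
n,y,u 0.07424897210477656 0.06053289606526039 -0.003878330537859631
```

View pics/w15.png

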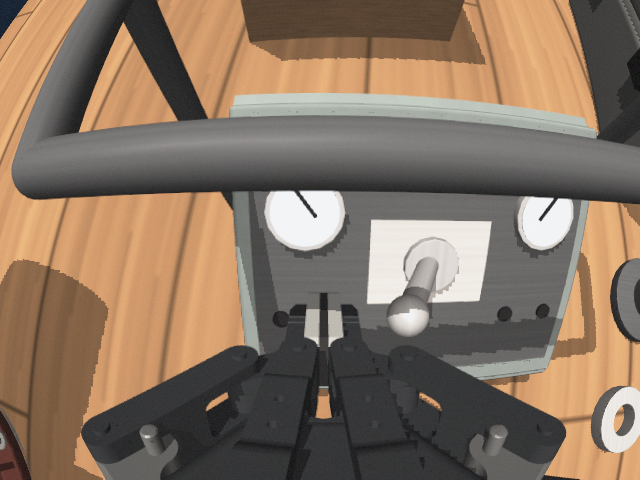

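The ball is at (408,315), right of the closed fingers at (323,325). Push away from the robot.

{"api": "servo_tool", "payload": {"travel": [[0, 1, 0], [0, 2, 0], [0, 2.7, 0], [0, 3.4, 0], [0, 4, 0], [0, 4.5, 0], [0, 5, 0], [0, 5.5, 0], [0, 5.5, 0]], "delta_rot": [[0, 0, 0], [0, 0, 0], [0, 0, 0], [0, 0, 0], [0, 0, 0], [0, 0, 0], [0, 0, 0], [0, 0, 0], [0, 0, 0]]}}

```text
time: 19.1
tool_pos: [0.4521, 0.2499, 0.1603]
tool_rot: [0.343, 0.594, 0.66, -0.307]
contact_force: [0.3, -0.4, -0.5]
grip_width: 0.0
```

```bash
python3 - <<'E'
from st import *
from workcell import camera
o=now(); d=o["tool_pos"]-PIV; print("n,y,u",d@BN,d@BY,d@U)
im=camera("wrist")["frame"][:,:,::-1]; cv2.imwrite("pics/w16.png",im)
E
```

```text
19.1 q [-0.08 -0.2  -0.46  1.43  0.6   1.34] p [0.4521 0.2499 0.1603] g 0.0 F [ 0.3 -0.4 -0.5]
n,y,u 0.07370183948961083 0.005129253845066873 -0.003680588489562292
```

View pics/w16.png

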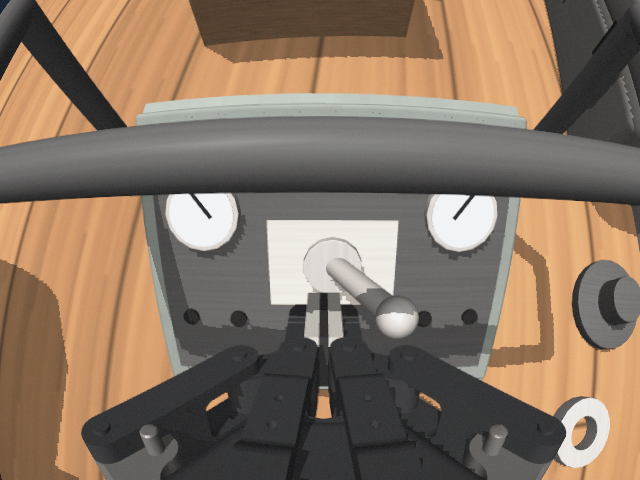

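Bat is over to the far side (ball at (397,317), clear of the fingers). Back out along the normal.

{"api": "servo_tool", "payload": {"travel": [[0, -0.5, 0], [-3, -0.5, 0], [-6, -0.5, 0], [-10, -0.5, 0], [-14, -0.5, 0], [-18, -0.5, 0], [-20, -0.5, 8], [-20, -0.5, 12], [-20, -0.5, 12], [-20, -0.5, 12]], "delta_rot": [[0, 0, 0], [0, 0, 0], [0, 0, 0], [0, 0, 0], [0, 0, 0], [0, 0, 0], [0, 0, 0], [0, 0, 0], [0, 0, 0], [0, 0, 0]]}}

```text
time: 19.98
tool_pos: [0.4682, 0.033, 0.251]
tool_rot: [0.341, 0.595, 0.659, -0.309]
contact_force: [0.7, 0.6, -0.8]
grip_width: -0.001
```

```bash
python3 - <<'E'
from st import *
from workcell import camera
o=now()
c=camera("top"); W=world(c); cv2.imwrite("pics/t17.png",c["frame"][:,:,::-1])
reg=(W[...,2]>0.142)&(W[...,2]<0.18)&(W[...,1]>0.2)&(W[...,1]<0.30)&(W[...,0]>0.40)&(W[...,0]<0.52)
print("tip",reg.sum(),W[reg].mean(0))
m=(abs(W[...,0]-.613)<.08)&(abs(W[...,1]-.065)<.085)&(W[...,2]>.05)&(W[...,2]<.066)
print(m.sum(),cv2.minAreaRect((W[m][:,:2]*1000).astype(np.float32)),np.median(W[m][:,2]))
c=camera("scene"); cv2.imwrite("pics/s17.png",c["frame"][:,:,::-1])
E
```

```text
19.98 q [-0.52 -0.04 -0.17  1.83  0.49  0.85] p [0.4682 0.033  0.251 ] g -0.001 F [ 0.7  0.6 -0.8]
tip 69 [0.48163877 0.26176325 0.15609687]
917 ((615.7845458984375, 62.27845764160156), (109.943603515625, 46.47722625732422), 76.44137573242188) 0.05833051828193327
```

View pics/t17.png

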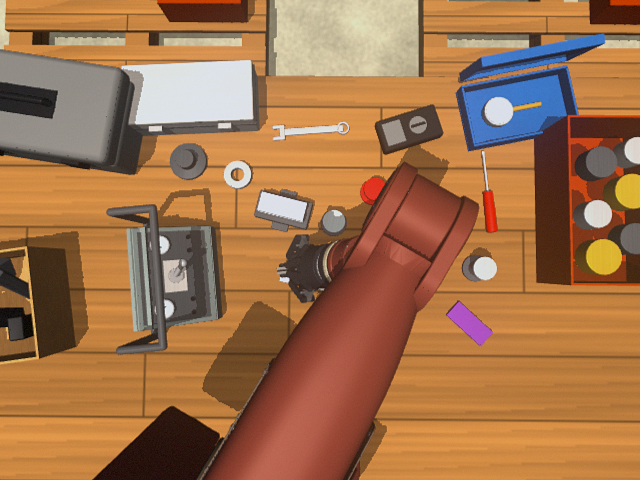

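View pics/s17.png

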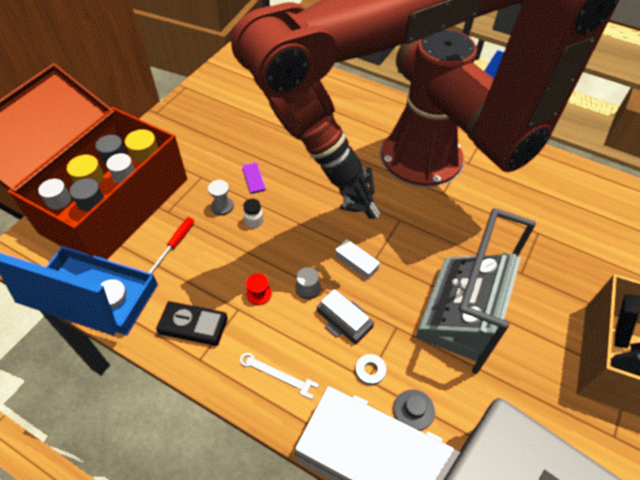

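```bash
python3 - <<'E'
from workcell import sign_off,get_obs
print(get_obs()["dq"].round(3)); print(sign_off())
E
```

```text
[ 0.043 -0.032  0.013  0.011  0.01   0.011]
the job is handed in; nothing more can be done
None
```

The job is done and handed in at about 20 s of the 64 s allowed; `sign_off` gives no verdict.

I flipped the switch off with closed fingers, coming in along the panel's normal. I then put the 18 mm plate on the pad and the 10 mm plate on it, because the near rest is the 58 mm one. Last, I flipped the switch back on and backed the arm clear.

Last checks:
- **Switch:** the bat tip is within 0.2 mm of its starting "on" position.
- **Stack:** its top is at 58.3 mm, against 58.5 mm for the rest, so it is flush. It sits about 3 mm off the pad's centre, with yaw within about 0.4°.
- **Other things:** in the last pictures the thick plate, jar and bearing look unmoved. I judged those by eye and did not measure them.

Picking up the thin plate, the fingertips pressed on the bench with up to about 32 N at the wrist. That is below the limits and showed no after-effect. No check failed or disagreed.

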